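# Take down the dry-fitted pot for oiling

## Robot

A 7-joint arm with a two-finger parallel gripper is mounted at the origin on a cart in front of the work surface, level with it; the furniture and walls round the work are solid. World frame = base frame: x ahead of the robot, y to its left, z up, the work surface at z = 0. Lengths are in m, angles in rad, forces in N, time in s.
With the tool pointing down it reaches from about 0.4 to 0.85 m from the base axis. Payload 4.5 kg.
Tool frame: the origin (TCP) lies at the very end of the fingers, on their centre line; the grasp point (between the pads) lies 19 mm behind it (r.grip_depth is the z of the grasp point in the tool frame, in m); z points along the fingers, y is the line along which they close (so a half turn about z gives the same grasp; the last joint's range is limited). The gripper opens to 88 mm and grips with 3 to 60 N. Pads are 18 mm wide; open, the fingers measure 123 mm over their backs; the gripper's body (75 mm by 187 mm) begins 45 mm behind the grasp point.
Start: joints at [1.214, 0.689, -0.195, 1.565, 0.157, 0.902, -0.215], TCP at [0.238, -0.578, 0.239] pointing down, gripper open.
Joint ranges: [-3.01, 3.01], [-0.46, 2.08], [-1.47, 1.51], [0.13, 2.56], [-1, 4.14], [0.04, 2.09], [-2.66, 2.66]. Speed limits (rad/s): [2.57, 2.57, 3.14, 3.14, 3.14, 3.14, 3.14].

## Interface

Orientations are given as a unit quaternion [x, y, z, w].
In Python, from plant import r, snapshot, camera_params gives the robot as it stands (r), with the cameras as plain functions.
- The arm moves only by the tool steer_hand, called after ">>>" by a JSON object that holds its "fn" and its "kwargs", one argument or row to a line. Schema: {"type":"object","properties":{"segments":{"type":"array","items":{"type":"array","items":{"type":"number"},"minItems":7,"maxItems":7},"minItems":1,"maxItems":10},"squeeze":{"type":"number"},"only":{"type":"string"},"quiet":{"type":"boolean"},"lines":{"type":"string"}},"required":["segments"],"additionalProperties":false}. segments is a list of rows, 1 to 10 of them, each of 7 numbers: the opening from 0.0 (shut) to 1.0 (fully open), then dx, dy, dz in parts of the range, where 1.0 means 100 cm, then a rotation vector rx, ry, rz in fractions of the full range, 1 being pi rad; each row is the pose to reach, as a shift and turn from the pose commanded when the call began, along the tool's axes at that moment; what a row does not reach only later rows make up. A row lasts 1/10 s, in which the tool goes at most 0.05 m and 0.15 rad, less where a joint would pass 70% of its speed; a pose out of reach is approached as far as the arm can. The fingers move at their own pace and stop on an object; squeeze is the grip in N (left out, the last holds). Time passes only in rows, so rows that do not move let the fingers close. The tool returns the time, the measured TCP pose, the force, the opening and the grip force at its end. only (a regular expression) keeps the lines of the reply that match it, lines (a string "A,B") keeps lines A to B, and quiet returns only ok. Input that does not fit is refused with a message, and nothing moves.
- r.get_state(): the state, without advancing time (a new reading comes with each control period).
- snapshot(name): name is "scene" or "top"; returns the picture (480x640x3 uint8, red, green, blue); there is no depth.
- camera_params(name): a dict with "fx", "fy", "cx", "cy" (pixels), "rvec" (rotation vector, rad) and "tvec" (3), from world to camera coordinates, as OpenCV has them. Camera axes: x right, y down, z forward; pixel columns grow to the right and rows downward; lengths in m; the calibration is good to about 2 mm. A picture is of the moment at which its call begins. camera_params takes no time and is no camera call.
- r.finish_job(): hands the job in; it is judged then, once.
The state is a dict: "clock": time; "q": joint angles; "qd": joint speeds; "joint_torque": joint torques, N m; "tool_pos": TCP position; "eef_rot": TCP orientation; "contact_force": force on the tool from outside, world axes, zero at the start; "moment": the same for the moment, N m; "opening": opening from 0.0 (shut) to 1.0 (fully open); "finger_force": force on a finger pad.
Only numpy, scipy, OpenCV 4.12 (cv2) and the standard library are available. Lean on these libraries where they do the work, as an engineer would, in place of code of your own. Each camera call takes 0.05 s, during which the arm holds its last target. There are 200 camera calls.

## Task

The turned pot on the slack chuck has been dry-fitted and must come apart for oiling. From the top down, one part at a time, set each part upright on its own holder, fully home: the yellow finial by its tenon in the widest hole of the dark drilled block, the red lid by its spigot in the recess of the pale jam chuck, the black collar over the tapered post down onto the base, and last the pot itself on its tenon in the middle of the steel dish. Leave the brown abrasive roll where it lies, and let go of everything at the end.

Things in the scene. Friction and masses are not known exactly. Their poses are not given: they have to be found in the camera images.
- finial: Yellow boxwood finial, the top of the stack, 51 mm tall, 25 g. Origin at the centre of its lower end, z up. z 0 to 10 mm: tenon 10 mm wide, its end coned to 4 mm; z 10 to 13: flange 21 mm wide; z 13 to 30: round bulb, 22 mm wide at z 18 to 25 (grip here); above it narrows. At the start the tenon is loose in the lid's hole, the flange on the lid's top.
- lid: Red-brown round lid, 40 mm wide, 50 g. Origin at the centre of its lower end, z up. z 0 to 7 mm: spigot 24 mm wide, its end tapered to 16 mm; z 7 to 22: disc 40 mm wide with upright sides to z 18 (grip here), then rounded in; hole 14 mm wide and 12 mm deep in the middle of its top. At the start the spigot is loose in the collar's bore, the disc on the collar's top.
- collar: Black collar ring, bored right through with 30 mm, 50 g. Origin at the centre of its lower end, z up. z 0 to 6 mm: spigot 36 mm wide; z 6 to 22: ring 50 mm wide with upright sides (grip across these). At the start its spigot sits loosely in the pot's mouth and the ring rests on the pot's rim.
- pot: Pale round pot with a thin black line, 63 mm tall, mouth 40 mm wide, 200 g. Origin at the centre of its lower end, z up. z 0 to 15 mm: tenon 25 mm wide with a flat end, on which it can stand; at z 15 a shoulder 44 mm wide; widest, 64 mm, at z 40 to 50 (grip here); rim 56 mm wide. At the start the tenon hangs loose between the chuck's slack jaws, the shoulder on their tops: it lifts straight out.
- scroll_chuck: Grey four-jaw lathe chuck lying on its back, 92 mm wide, fixed, the start place of the stack. Origin at the centre of its underside; the jaws' tops are 71 mm above it.
- block_hole0 (a point): Mouth centre of the widest hole (16 mm wide, 20 mm deep) in the dark wooden block, 52 x 100 x 30 mm, fixed flat on the bench; z up, the block's long side along y. It lies 26 mm from the block's middle towards +y; narrower holes (9 and 6 mm) lie 36 and 60 mm from it towards -y.
- recess (a point): Mouth centre of the round recess (30 mm wide, 12 mm deep) in the pale softwood jam chuck, a turned block 70 mm wide and 36 mm tall, fixed on the bench; z up.
- seat (a point): Centre of the top face of the round base (72 mm wide, 14 mm tall) of the wooden post stand, fixed on the bench; z up. The post rises here: 27 mm thick at its foot, 18 mm at 38 mm above this point, its rounded tip 51 mm above this point.
- dish: Pressed steel dish, 157 mm wide and 28 mm tall, fixed on the bench. Origin at the centre of its underside; flat floor 100 mm wide, 2 mm above the origin.
- abrasive_roll: Loose roll of brown cloth abrasive lying flat, 61 mm wide, 26 mm tall, a bystander. Origin at the centre of its underside.

How it is judged:
On the way, in this order (a step that is already met when the one before it is completed fails the run):
1. the finial stands in the widest hole of the block, its flange on the wood (horizontal distance between finial and block_hole0 below 0.006 m and z of finial in the frame of block_hole0 below -0.007 m and angle between finial's own z axis and vertical below 0.15 rad), for 0.2 s.
2. the lid sits in the jam chuck's recess, its disc on the rim (horizontal distance between lid and recess below 0.006 m and z of lid in the frame of recess below -0.004 m and angle between lid's own z axis and vertical below 0.12 rad), for 0.2 s.
3. the collar is over the post and down on the base (horizontal distance between collar and seat below 0.006 m and z of collar in the frame of seat below 0.004 m and angle between collar's own z axis and vertical below 0.12 rad), for 0.2 s.
4. the pot stands upright in the middle of the dish (horizontal distance between pot and dish below 0.02 m and z of pot in the frame of dish below 0.006 m and angle between pot's own z axis and vertical below 0.12 rad), for 0.2 s.
At the end, for the whole second after the job is handed in: Finial in the block's widest hole, lid in the jam chuck's recess, collar round the post on its base, each within 6 mm of the axis, home within 3 to 4 mm and upright (0.12 to 0.15 rad); pot upright on the dish floor within 20 mm of its middle; all at rest and released (all of step 1 and all of step 2 and all of step 3 and all of step 4 and linear speed of each of finial, lid, collar, pot below 0.02 m/s); the robot touches nothing.
It fails at once if the abrasive roll is pushed more than 20 mm from its place (distance of abrasive_roll from where it was at the start of the episode above 0.02 m).
It also fails if it takes over 115 s, if anything falls off the work surface, if the arm or the gripper's body presses on something with over 40 N, if the wrist force passes 120 N, or if a joint passes its speed limit or range.

## Working session

There is one attempt and no reset: what is moved stays moved. The work goes in short steps, Python scripts to look and compute and a tool call to move; the robot and the scene stay as the last step left them, time stands still between calls to the robot, and variables do not carry over. Pictures are saved under pics/ and viewed, at most 16 in all, crops included, and the job is handed in when it is done.

```bash
ls; mkdir -p pics
```

Run:
```python
from plant import r, snapshot, camera_params
import cv2
for n in("scene","top"):
    cv2.imwrite(f"pics/{n}0.png",snapshot(n)[:,:,::-1]); print(n,camera_params(n))
s=r.get_state();print(s['clock'],s['tool_pos'],s['eef_rot'],s['opening'])
```

```text
pics
plant.py
scene {'fx': 470.51090540804364, 'fy': 470.51090540804364, 'cx': 327.9063943059948, 'cy': 237.70955858759382, 'rvec': array([ 1.01368304, -2.46808157,  1.05013853]), 'tvec': array([0.3777953 , 0.34898877, 0.72074418])}
top {'fx': 473.6127704030134, 'fy': 473.6127704030134, 'cx': 317.3971286560194, 'cy': 233.5175856428398, 'rvec': array([ 2.18367134, -2.17786279,  0.13601152]), 'tvec': array([-0.00635348,  0.54921171,  0.99939134])}
0.1 [ 0.23781705 -0.57738123  0.23801774] [ 9.80963845e-01  1.94188834e-01 -2.12050315e-04 -7.65564678e-04] 0.9986035597479247
```

View pics/scene0.png

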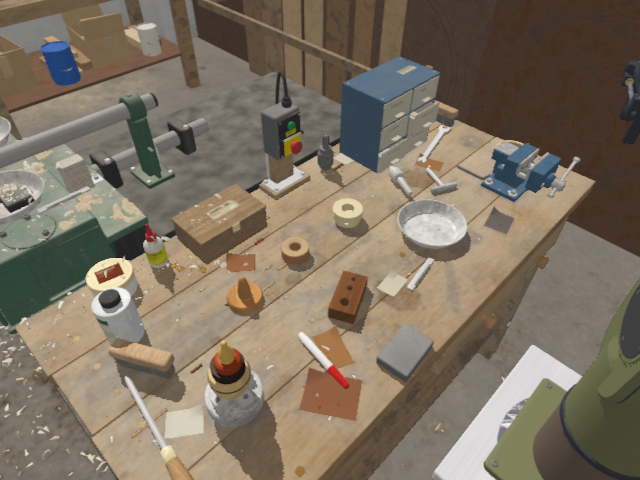

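View pics/top0.png

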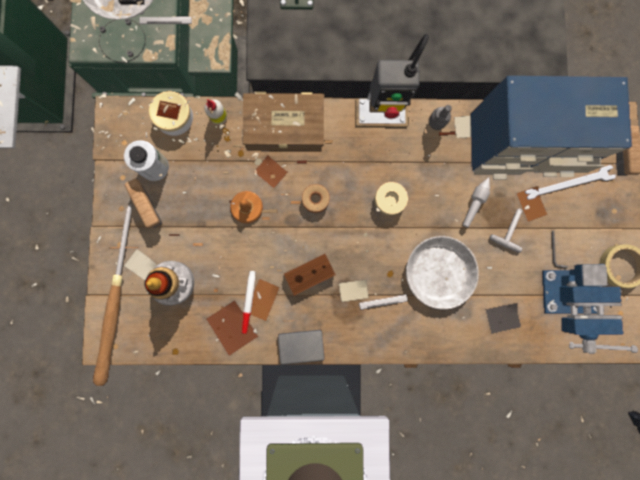

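The views show the stack at scene (232,380) and top (165,283), the block at top (309,275), the jam chuck at (390,200), the post stand at (246,207), the dish at (442,273) and the roll at (315,198). I'll zoom in on the details.

Create h.py:
```python
import numpy as np, cv2
from scipy.spatial.transform import Rotation as R
from plant import r, snapshot, camera_params
P={n:camera_params(n) for n in("scene","top")}
def ray(n,uv):
    p=P[n];M=cv2.Rodrigues(p['rvec'])[0];c=-M.T@p['tvec']
    d=M.T@np.array([(uv[0]-p['cx'])/p['fx'],(uv[1]-p['cy'])/p['fy'],1]);return c,d/np.linalg.norm(d)
def onz(n,uv,z):
    c,d=ray(n,uv);return c+d*(z-c[2])/d[2]
def tri(uvs,uvt):
    c1,d1=ray("scene",uvs);c2,d2=ray("top",uvt)
    t=np.linalg.lstsq(np.c_[d1,-d2],c2-c1,rcond=None)[0]
    a,b=c1+d1*t[0],c2+d2*t[1];return (a+b)/2,np.linalg.norm(a-b)
def proj(n,X):
    p=P[n];return cv2.projectPoints(np.float64(X).reshape(-1,3),p['rvec'],p['tvec'],np.array([[p['fx'],0,p['cx']],[0,p['fy'],p['cy']],[0,0,1]]),None)[0].reshape(-1,2)
def totool(dw):
    s=r.get_state();return R.from_quat(s['eef_rot']).inv().apply(dw)
```

Run:
```python
import cv2,numpy as np
t=cv2.imread('pics/top0.png');s=cv2.imread('pics/scene0.png')
f=lambda im,x,y,w,h,k:cv2.resize(im[y:y+h,x:x+w],(w*k,h*k),interpolation=cv2.INTER_CUBIC)
a=np.hstack([f(s,190,330,100,100,4)[:300],f(s,300,180,100,75,4)])
a=np.vstack([np.hstack([f(s,190,335,100,75,4),f(s,315,255,100,75,4)]),np.hstack([f(t,130,245,100,75,4),f(t,270,235,100,75,4)])])
b=np.vstack([np.hstack([f(s,210,260,100,75,4),f(s,310,180,100,75,4)]),np.hstack([f(t,200,175,100,75,4),f(t,340,165,100,75,4)])])
cv2.imwrite('pics/a.png',a);cv2.imwrite('pics/b.png',b)
```

```text
(no output)
```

View pics/a.png

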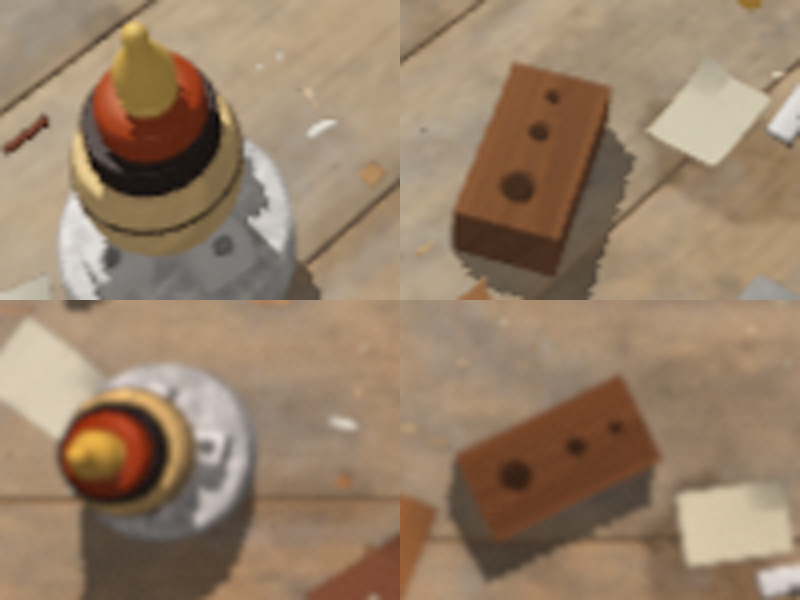

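View pics/b.png

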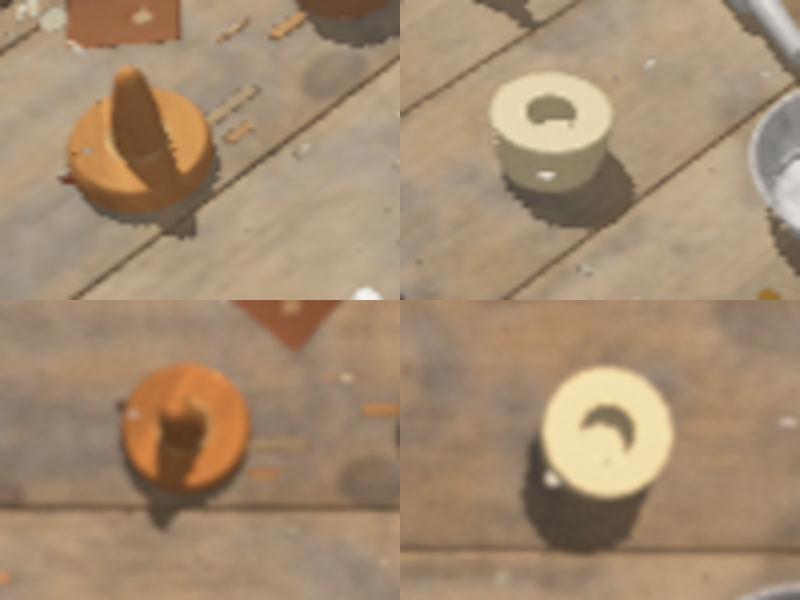

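Create m.py:
```python
from h import *
S={n:cv2.imread(f'pics/{n}0.png') for n in P}
H={n:cv2.cvtColor(S[n],cv2.COLOR_BGR2HSV) for n in P}
def blob(n,box,lo,hi,hsv=None):
    x,y,w,h=box;m=np.zeros((480,640),np.uint8)
    m[y:y+h,x:x+w]=cv2.inRange((H if hsv is None else hsv)[n][y:y+h,x:x+w],np.array(lo),np.array(hi))
    c=max(cv2.findContours(m,0,cv2.CHAIN_APPROX_NONE)[0],key=cv2.contourArea)
    M=cv2.moments(c);return c,(M['m10']/M['m00'],M['m01']/M['m00']),M['m00']
```

Run:
```python
from m import *
np.set_printoptions(precision=4,suppress=True)
def px(n,x,y):print(n,x,y,H[n][y,x])
for a in [("scene",345,302),("scene",340,310),("top",299,279),("top",305,275),("top",390,190),("scene",337,208),("scene",345,220),("scene",347,210),("top",235,205),("scene",235,305),("scene",232,295),("scene",227,353),("scene",225,367),("scene",222,380),("top",154,281),("top",168,285),("top",151,270),("top",174,275),("top",185,285),("scene",215,380),("top",445,250),("top",375,190),("top",240,185),("scene",235,283)]:px(*a)
```

```text
scene 345 302 [ 12 140  71]
scene 340 310 [ 12 151 118]
top 299 279 [  9 153  55]
top 305 275 [ 11 164 109]
top 390 190 [ 22  78 232]
scene 337 208 [ 22  59 231]
scene 345 220 [ 21  74 142]
scene 347 210 [ 21  61 219]
top 235 205 [ 13 172 184]
scene 235 305 [ 16 148 201]
scene 232 295 [ 16 148 198]
scene 227 353 [ 20 156 136]
scene 225 367 [  7 199  95]
scene 222 380 [11 73 28]
top 154 281 [ 19 176 223]
top 168 285 [  4 118  52]
top 151 270 [ 17  84 200]
top 174 275 [ 17 127 179]
top 185 285 [  8  15 132]
scene 215 380 [ 17 114  96]
top 445 250 [ 12  18 215]
top 375 190 [ 14  77 160]
top 240 185 [ 15  80 172]
scene 235 283 [ 16  62 180]
```

Create m1.py:
```python
from m import *
np.set_printoptions(precision=4,suppress=True)
def E(c):return cv2.fitEllipse(cv2.convexHull(c))
# hole
c1,p1,a1=blob("scene",(335,292,20,20),(0,0,0),(180,255,92));c2,p2,a2=blob("top",(289,269,20,20),(0,0,0),(180,255,85))
print("hole",a1,a2,p1,p2,tri(p1,p2),cv2.minEnclosingCircle(c2))
# small hole 6mm
s1=blob("scene",(446-108-15+0,270,40,15),(0,0,0),(180,255,92))
# jam top face
c1,_,a1=blob("scene",(325,190,45,45),(15,30,185),(30,130,255));c2,_,a2=blob("top",(370,175,45,45),(15,30,190),(30,140,255))
e1,e2=E(c1),E(c2);print("jam",e1,e2,tri(e1[0],e2[0]),onz("top",e2[0],.036),"dia",e2[1][0]/473.6*np.linalg.norm(ray("top",e2[0])[0]-onz("top",e2[0],.036)))
# stand
c2,_,a2=blob("top",(225,185,50,45),(8,135,0),(17,255,255));e2=E(c2);c1,_,_=blob("scene",(215,265,60,60),(8,120,0),(18,255,255))
print("stand",e2,onz("top",e2[0],.014),"bbox scene",cv2.boundingRect(c1), "tip",tuple(c1[c1[:,0,1].argmin()][0]))
# dish
c2,_,a2=blob("top",(400,232,85,85),(0,0,90),(180,60,255));c1,_,_=blob("scene",(390,190,85,70),(0,0,90),(180,60,255))
e1,e2=E(c1),E(c2);print("dish",e1,e2,tri(e1[0],e2[0]),onz("top",e2[0],.028))
# stack
cy,py,a=blob("top",(135,255,50,50),(15,150,100),(30,255,255));print("finial top",py,a,cv2.boundingRect(cy))
cs,ps,a=blob("scene",(205,330,50,60),(15,120,80),(30,255,255));print("finial scene",ps,a,cv2.boundingRect(cs))
cr,_,a=blob("top",(135,255,50,50),(0,165,75),(30,255,255));e=E(cr);print("lid",e,onz("top",e[0],.146))
cb=blob("top",(135,255,50,50),(0,0,0),(180,255,75))[0];e=E(np.vstack([cb,cr]));print("collar",e,onz("top",e[0],.135))
for k in((155,281),):print(onz("top",k,.16))
```

```bash
python3 m1.py
```

Run:
```python
import cv2,numpy as np
t=cv2.imread('pics/top0.png')
print(cv2.cvtColor(t,cv2.COLOR_BGR2HSV)[285,140:200].tolist())
```

```text
hole 37.0 39.0 (344.0810810810811, 301.5) (298.5, 278.5) (array([0.4514, 0.035 , 0.0265]), np.float64(0.0017574024722985132)) ((298.5, 278.5), 3.8079864978790283)
jam ((348.0850524902344, 205.63980102539062), (23.381834030151367, 34.37037658691406), 87.27180480957031) ((391.5268859863281, 197.22747802734375), (31.645660400390625, 32.967323303222656), 120.89674377441406) (array([ 0.6263, -0.1659,  0.0414]), np.float64(0.0030215578599539976)) [ 0.6284 -0.166   0.036 ] dia 0.06991517564976145
stand ((246.04689025878906, 206.68807983398438), (31.684717178344727, 31.953752517700195), 76.43974304199219) [0.6094 0.1521 0.014 ] bbox scene (226, 277, 37, 36) tip (np.int32(240), np.int32(277))
dish ((436.8695068359375, 220.99148559570312), (60.58916091918945, 86.19143676757812), 98.07621002197266) ((441.947998046875, 272.3100280761719), (73.05950164794922, 75.22742462158203), 153.48532104492188) (array([ 0.4607, -0.2776,  0.03  ]), np.float64(0.012413257713824481)) [ 0.4659 -0.2746  0.028 ]
finial top (153.30690161527164, 283.0117474302496) 113.5 (146, 278, 15, 11)
finial scene (225.5195071868
[... 535 characters left out ...]
 173, 130], [19, 175, 141], [19, 174, 148], [19, 171, 151], [19, 169, 143], [19, 175, 131], [18, 173, 125], [14, 183, 134], [9, 197, 150], [7, 203, 157], [7, 211, 156], [6, 209, 149], [8, 219, 129], [7, 222, 99], [6, 196, 73], [4, 118, 52], [3, 81, 38], [9, 89, 40], [16, 123, 81], [18, 128, 141], [17, 129, 178], [18, 123, 170], [17, 121, 143], [17, 121, 122], [17, 115, 100], [16, 79, 106], [16, 38, 128], [11, 18, 153], [8, 17, 167], [11, 16, 176], [10, 17, 181], [7, 14, 163], [8, 15, 132], [17, 17, 139], [9, 18, 183], [9, 16, 204], [9, 16, 203], [8, 15, 190], [11, 18, 159], [10, 19, 118], [14, 39, 112], [15, 61, 138], [14, 72, 156], [15, 76, 158], [14, 75, 157], [14, 78, 157], [15, 77, 160]]
```

Run:
```python
from m import *
np.set_printoptions(precision=4,suppress=True)
print("tip",tri((223.2,341),(147,283.5)))
print("hole topz30",onz("top",(298.5,278.5),.03),onz("scene",(344.1,301.5),.03))
print("hole small",onz("top",(615/4-100+270,(427-300)/4+235),.03))
# scene: lid-widths: row extents of red|yellow, black
c,_,_=blob("scene",(205,330,50,60),(0,150,60),(14,255,255));b=cv2.boundingRect(c);print("lid bbox scene",b)
c,_,_=blob("scene",(200,335,55,60),(0,0,0),(180,255,60));b=cv2.boundingRect(c);print("collar bbox scene",b)
t=np.linspace(0,2*np.pi,72)
for x,y in((.4425,.301),(.444,.299)):
  for nm,rd,zs in(("lid",.02,(.135,.146)),("collar",.025,(.119,.135)),("bulb",.011,(.158,.165)),("tip",.001,(.191,))):
    for n in P:
      q=np.vstack([proj(n,np.c_[x+rd*np.cos(t),y+rd*np.sin(t),t*0+z]) for z in zs]);print(nm,n,q.min(0),q.max(0))
```

```text
tip (array([0.4406, 0.3022, 0.1918]), np.float64(0.0030542935052679148))
hole topz30 [0.452  0.0355 0.03  ] [0.4489 0.0365 0.03  ]
hole small [ 0.4773 -0.0186  0.03  ]
lid bbox scene (213, 349, 29, 27)
collar bbox scene (212, 362, 33, 22)
lid scene [212.1274 345.4383] [241.1629 373.9504]
lid top [145.6624 272.315 ] [168.7628 293.667 ]
collar scene [209.7564 346.6316] [245.7277 382.7797]
collar top [144.9592 269.8009] [173.7338 296.1671]
bulb scene [216.602  343.5019] [233.0295 359.7565]
bulb top [147.1173 277.0107] [160.3164 289.0086]
tip scene [221.2782 339.2165] [222.7589 340.4625]
tip top [147.9057 282.4901] [149.0338 283.6141]
lid scene [212.6526 343.9873] [241.603 372.379]
lid top [146.7642 271.5198] [169.8448 292.8634]
collar scene [210.2825 345.2008] [246.1488 381.2028]
collar top [146.0479 269.0162] [174.7958 295.3723]
bulb scene [217.1247 342.0135] [233.5025 358.2002]
bulb top [148.2423 276.1964] [161.4287 288.1895]
tip scene [221.8015 337.6817] [223.2779 338.9208]
tip top [149.0645 281.6486] [150.1922 282.7722]
```

The measured heights and sizes match the text: tip at 0.192 m, jam top about 0.04, hole 0.0265 and hole span 59.7 mm. The stack axis is about (0.442, 0.301) and the hole about (0.4505, 0.036). Next I'll lift, square the yaw and approach around the base.

The rows are not in the units I measure in: turns go in shares of pi rad. I convert before sending: 0.391 rad / 3.1416 = 0.1245.

>>> {"fn": "steer_hand", "kwargs": {
  "segments": [
    [1, 0, 0, -0.05, 0, 0, 0.0414],
    [1, 0.386, -0.25, -0.09, 0, 0, 0.1245],
    [1, 0.386, -0.25, -0.09, 0, 0, 0.1245],
    [1, 0.386, -0.25, -0.09, 0, 0, 0.1245],
    [1, 0.386, -0.25, -0.09, 0, 0, 0.1245],
    [1, 0.386, -0.25, -0.09, 0, 0, 0.1245],
    [1, 0.386, -0.25, -0.09, 0, 0, 0.1245],
    [1, 0.386, -0.25, -0.09, 0, 0, 0.1245],
    [1, 0.386, -0.25, -0.09, 0, 0, 0.1245],
    [1, 0.386, -0.25, -0.09, 0, 0, 0.1245]
  ],
  "squeeze": 10
}}

```text
clock: 1.1
tool_pos: [0.4938, -0.2073, 0.3277]
eef_rot: [1.0, -0.0, -0.0, -0.0]
contact_force: [1.0, -1.0, 0.3]
opening: 1.001
finger_force: 0.0
```

>>> {"fn": "steer_hand", "kwargs": {
  "segments": [
    [0.6, -0.058, -0.501, 0.05, 0, 0, 0],
    [0.6, -0.058, -0.501, 0.05, 0, 0, 0],
    [0.6, -0.058, -0.501, 0.05, 0, 0, 0],
    [0.6, -0.058, -0.501, 0.05, 0, 0, 0],
    [0.6, -0.058, -0.501, 0.05, 0, 0, 0],
    [0.6, -0.058, -0.501, 0.05, 0, 0, 0],
    [0.6, -0.058, -0.501, 0.05, 0, 0, 0],
    [0.6, -0.058, -0.501, 0.05, 0, 0, 0],
    [0.6, -0.058, -0.501, 0.05, 0, 0, 0],
    [0.6, -0.058, -0.501, 0.05, 0, 0, 0]
  ],
  "squeeze": 10
}}

```text
clock: 2.1
tool_pos: [0.4353, 0.2868, 0.2779]
eef_rot: [1.0, -0.0, -0.0, 0.0]
contact_force: [0.1, -0.1, -1.1]
opening: 0.6
finger_force: 0.0
```

>>> {"fn": "steer_hand", "kwargs": {
  "segments": [
    [0.6, 0, -0.02, 0, 0, 0, 0],
    [0.6, 0, -0.02, 0, 0, 0, 0],
    [0.6, 0, 0, 0, 0, 0, 0],
    [0.6, 0, 0, 0, 0, 0, 0]
  ]
}}

```text
clock: 2.5
tool_pos: [0.4364, 0.2808, 0.278]
eef_rot: [1.0, -0.002, -0.0, 0.002]
contact_force: [1.1, -0.2, -0.1]
opening: 0.603
finger_force: 0.0
```

Run:
```python
from plant import r, snapshot, camera_params
print(r.get_state()['tool_pos'],r.get_state()['q'])
```

```text
[0.43640947 0.2808059  0.27797751] [-0.5737207   0.49850644 -0.13776507  1.83190921  0.09344428  0.82069448
 -2.33470542]
```

>>> {"fn": "steer_hand", "kwargs": {
  "segments": [
    [0.5, 0.0055, -0.02, 0.03, 0, 0, 0],
    [0.5, 0.0055, -0.02, 0.06, 0, 0, 0],
    [0.5, 0.0055, -0.02, 0.08, 0, 0, 0],
    [0.5, 0.0055, -0.02, 0.08, 0, 0, 0]
  ]
}}

```text
clock: 2.9
tool_pos: [0.4403, 0.3032, 0.196]
eef_rot: [1.0, -0.001, -0.002, 0.002]
contact_force: [-0.1, 0.3, 0.3]
opening: 0.496
finger_force: 0.0
```

Run:
```python
from m import *
s=r.get_state();print(s['tool_pos'])
t=[snapshot(n) for n in P]
for n,i in zip(P,t):cv2.imwrite(f'pics/{n}1.png',i[:,:,::-1])
f=lambda im,x,y,w,h,k:cv2.resize(im[y:y+h,x:x+w,::-1],(w*k,h*k),interpolation=cv2.INTER_CUBIC)
cv2.imwrite('pics/c.png',np.hstack([f(t[0],180,290,100,120,4),f(t[1],110,230,100,120,4)]))
```

```text
[0.44034784 0.30317132 0.19604876]
```

View pics/c.png

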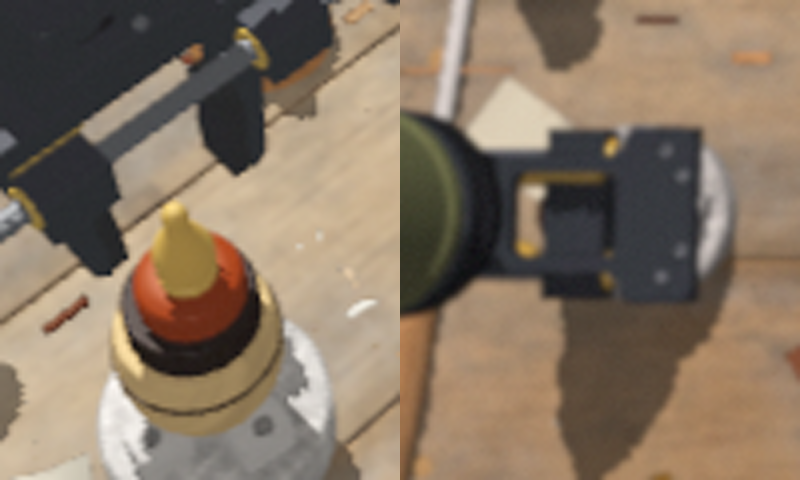

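```bash
python3 -c "
from h import *
X=[[.4403,.3032,.196],[.4403,.3332,.196],[.4403,.2732,.196]]
print(r.get_state()['tool_pos'],proj('scene',X),proj('top',X))"
```

```text
[0.44192708 0.30463991 0.19870234] [[221.18276316 339.72580748]
 [202.74430973 353.40949375]
 [238.73833647 326.69733098]] [[146.24443536 284.30475643]
 [129.20950483 284.28236056]
 [163.25076545 284.3271147 ]]
```

The fingers straddle the finial, with tips near scene (207,357) and (240,332) and the finial tip between them. I'll descend and grip.

>>> {"fn": "steer_hand", "kwargs": {
  "segments": [
    [0.5, 0, 0, 0.025, 0, 0, 0],
    [0.5, 0, 0, 0.045, 0, 0, 0],
    [0.5, 0, 0, 0.045, 0, 0, 0],
    [0.1, 0, 0, 0.045, 0, 0, 0],
    [0.1, 0, 0, 0.045, 0, 0, 0],
    [0.1, 0, 0, 0.045, 0, 0, 0],
    [0.1, 0, 0, 0.045, 0, 0, 0],
    [0.1, 0, 0, 0.045, 0, 0, 0],
    [0.1, 0, 0, 0.045, 0, 0, 0]
  ],
  "squeeze": 10
}}

```text
clock: 3.9
tool_pos: [0.4423, 0.3049, 0.1544]
eef_rot: [1.0, -0.0, 0.001, -0.0]
contact_force: [-0.2, -1.4, 6.2]
opening: 0.241
finger_force: 10.0
```

>>> {"fn": "steer_hand", "kwargs": {
  "segments": [
    [0.1, 0, 0, -0.02, 0, 0, 0],
    [0.1, 0, 0, -0.06, 0, 0, 0],
    [0.1, 0, 0, -0.1, 0, 0, 0],
    [0.1, 0, 0, -0.1, 0, 0, 0],
    [0.1, 0, 0, -0.1, 0, 0, 0]
  ]
}}

```text
clock: 4.4
tool_pos: [0.4418, 0.3054, 0.2541]
eef_rot: [1.0, -0.0, 0.001, -0.001]
contact_force: [-0.5, -0.4, -0.3]
opening: 0.241
finger_force: 10.0
```

Run:
```python
from m import *
t=[snapshot(n) for n in P]
for n,i in zip(P,t):cv2.imwrite(f'pics/{n}2.png',i[:,:,::-1])
f=lambda im,x,y,w,h,k:cv2.resize(im[y:y+h,x:x+w,::-1],(w*k,h*k),interpolation=cv2.INTER_CUBIC)
cv2.imwrite('pics/d.png',np.hstack([f(t[0],180,270,100,120,4),f(t[1],110,230,100,120,4)]))
```

```text
(no output)
```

View pics/d.png

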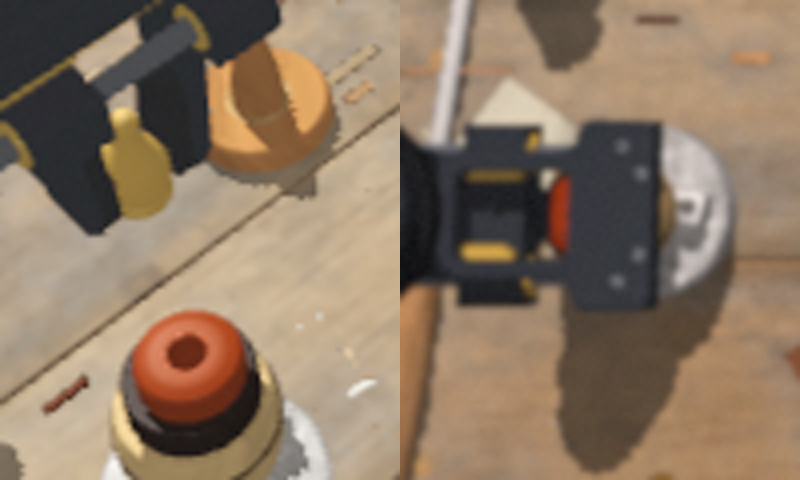

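Run:
```python
from h import *
print(ray('scene',(320,240)))
im=cv2.cvtColor(cv2.imread('pics/scene2.png'),cv2.COLOR_BGR2HSV);H={'scene':im}
from m import blob
c,p,a=blob('scene',(195,290,40,40),(17,120,80),(30,255,255),H);print(cv2.boundingRect(c),p,a)
print('tip',onz('scene',(211.2,298.5),.2915)); print('lid hole',onz('scene',(226.2,358),.15))
h=np.array([[.441,.303,.2915]])
print(proj('scene',h),proj('scene',[[.441,.303,.254]]))
```

```text
(array([0.09366974, 0.46850548, 0.74546845]), array([ 0.49675989, -0.5087911 , -0.70310826]))
(205, 298, 18, 27) (213.94240837696336, 311.73007562536355) 286.5
tip [0.43591933 0.30516542 0.2915    ]
lid hole [0.43952724 0.30275531 0.15      ]
[[210.18086845 295.16717489]] [[214.71262259 313.68040755]]
```

>>> {"fn": "steer_hand", "kwargs": {
  "segments": [
    [0.1, 0.0095, 0.268, 0, 0, 0, 0],
    [0.1, 0.0095, 0.268, 0, 0, 0, 0],
    [0.1, 0.0095, 0.268, 0, 0, 0, 0],
    [0.1, 0.0095, 0.268, 0.08, 0, 0, 0],
    [0.1, 0.0095, 0.268, 0.12, 0, 0, 0],
    [0.1, 0.0095, 0.268, 0.16, 0, 0, 0],
    [0.1, 0.0095, 0.268, 0.175, 0, 0, 0],
    [0.1, 0.0095, 0.268, 0.175, 0, 0, 0],
    [0.1, 0.0095, 0.268, 0.175, 0, 0, 0],
    [0.1, 0.0095, 0.268, 0.175, 0, 0, 0]
  ]
}}

```text
clock: 5.5
tool_pos: [0.4504, 0.0374, 0.0779]
eef_rot: [1.0, 0.0, -0.001, 0.0]
contact_force: [0.2, 1.0, -0.4]
opening: 0.235
finger_force: 10.0
```

Run:
```python
from m import *
t=[snapshot(n) for n in P]
for n,i in zip(P,t):cv2.imwrite(f'pics/{n}3.png',i[:,:,::-1])
f=lambda im,x,y,w,h,k:cv2.resize(im[y:y+h,x:x+w,::-1],(w*k,h*k),interpolation=cv2.INTER_CUBIC)
cv2.imwrite('pics/e.png',np.hstack([f(t[0],295,235,100,100,5)]))
p=[r.get_state()['tool_pos']];print(p)
```

```text
[array([0.45151963, 0.03795686, 0.0791892 ])]
```

View pics/e.png

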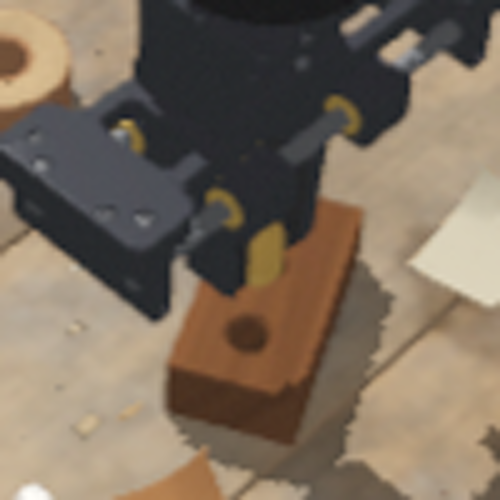

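Run:
```python
from m import *
im={'scene':cv2.cvtColor(cv2.imread('pics/scene3.png'),cv2.COLOR_BGR2HSV)}
c,p,a=blob('scene',(335,270,25,25),(17,120,60),(35,255,255),im);print(cv2.boundingRect(c),p,a,c[c[:,0,1].argmax()])
im[ 'scene']
for X in ([.4489,.0365,.065],[.4489,.0365,.075],[.4489,.0365,.0865],[.4489,.0365,.095]):print(proj('scene',[X]))
```

```text
(344, 280, 8, 12) (347.82240437158464, 285.7404371584699) 61.0 [[344 291]]
[[344.96846212 289.83047198]]
[[345.21987915 286.37737403]]
[[345.51406484 282.33686804]]
[[345.73506825 279.30148723]]
```

The finial's right edge (352) and lower edge (about 291) agree to within about 1 px with a finial centred over the hole at (344,301.6). I'll insert it.

>>> {"fn": "steer_hand", "kwargs": {
  "segments": [
    [0.1, 0, 0, 0.02, 0, 0, 0],
    [0.1, 0, 0, 0.03, 0, 0, 0],
    [0.1, 0, 0, 0.037, 0, 0, 0],
    [0.1, 0, 0, 0.042, 0, 0, 0],
    [0.1, 0, 0, 0.045, 0, 0, 0],
    [0.1, 0, 0, 0.045, 0, 0, 0]
  ]
}}

```text
clock: 6.2
tool_pos: [0.4512, 0.0371, 0.0337]
eef_rot: [1.0, -0.0, 0.0, 0.0]
contact_force: [-1.1, -0.4, 1.5]
opening: 0.24
finger_force: 10.0
```

>>> {"fn": "steer_hand", "kwargs": {
  "segments": [
    [0.1, 0, 0, 0.002, 0, 0, 0],
    [0.1, 0, 0, 0.002, 0, 0, 0],
    [0.5, 0, 0, 0.002, 0, 0, 0],
    [0.5, 0, 0, 0.002, 0, 0, 0],
    [0.5, 0, 0, 0.002, 0, 0, 0],
    [0.5, 0, 0, 0, 0, 0, 0],
    [0.5, 0, 0, -0.04, 0, 0, 0],
    [0.5, 0, 0, -0.08, 0, 0, 0],
    [0.5, 0, 0, -0.12, 0, 0, 0],
    [0.5, 0, 0, -0.16, 0, 0, 0]
  ]
}}

```text
clock: 7.2
tool_pos: [0.4504, 0.0369, 0.195]
eef_rot: [1.0, -0.0, -0.0, 0.0]
contact_force: [1.0, -0.1, -0.4]
opening: 0.498
finger_force: 0.0
```

>>> {"fn": "steer_hand", "kwargs": {
  "segments": [
    [0.6, 0, -0.05, -0.04, 0, 0, 0],
    [0.6, 0, -0.1, -0.06, 0, 0, 0],
    [0.6, -0.0095, -0.2, -0.06, 0, 0, 0],
    [0.6, -0.0095, -0.264, -0.06, 0, 0, 0],
    [0.6, -0.0095, -0.264, -0.06, 0, 0, 0],
    [0.6, -0.0095, -0.264, -0.06, 0, 0, 0],
    [0.6, -0.0095, -0.264, -0.06, 0, 0, 0],
    [0.6, -0.0095, -0.264, -0.06, 0, 0, 0]
  ]
}}

```text
clock: 8.0
tool_pos: [0.441, 0.3008, 0.253]
eef_rot: [1.0, 0.001, -0.0, 0.001]
contact_force: [0.0, -0.8, -0.2]
opening: 0.599
finger_force: 0.0
```

Run:
```python
from m import *
t=[snapshot(n) for n in P]
for n,i in zip(P,t):cv2.imwrite(f'pics/{n}4.png',i[:,:,::-1])
f=lambda im,x,y,w,h,k:cv2.resize(im[y:y+h,x:x+w,::-1],(w*k,h*k),interpolation=cv2.INTER_CUBIC)
cv2.imwrite('pics/f.png',np.vstack([np.hstack([f(t[0],310,245,80,75,5),f(t[0],185,320,80,75,5)]),np.hstack([f(t[1],270,240,80,45,5),f(t[1],120,260,80,45,5)])]))
for x in range(3):print(r.get_state()['tool_pos'])
```

```text
[0.44167433 0.29893257 0.25302443]
[0.44167433 0.29893257 0.25302443]
[0.44167433 0.29893257 0.25302443]
```

View pics/f.png

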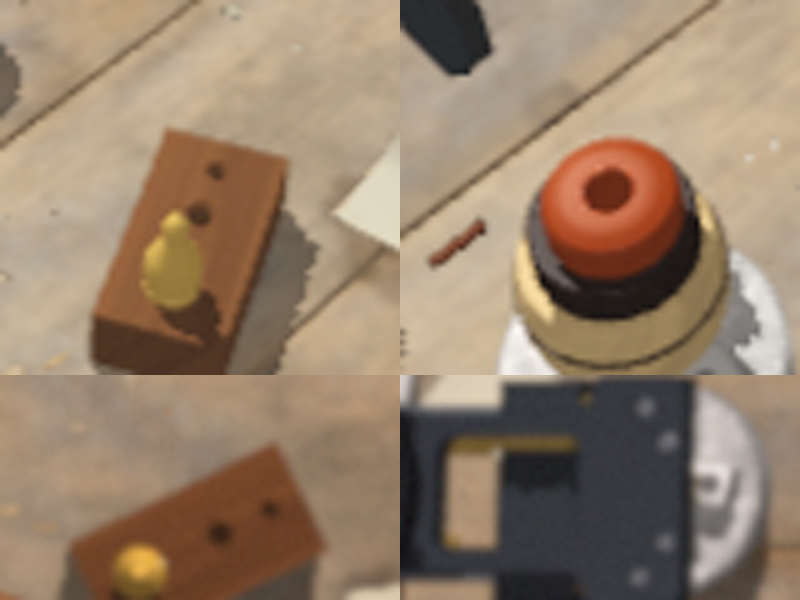

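The finial is seated: its tip at scene (345,287) is where an upright, home finial should be. The lid hole at (226.6,358) is unmoved, so the lid is next.

>>> {"fn": "steer_hand", "kwargs": {
  "segments": [
    [0.65, 0, -0.002, 0.04, 0, 0, 0],
    [0.65, 0, -0.002, 0.08, 0, 0, 0],
    [0.65, 0, -0.002, 0.1, 0, 0, 0],
    [0.65, 0, -0.002, 0.11, 0, 0, 0],
    [0.65, 0, -0.002, 0.115, 0, 0, 0],
    [0.65, 0, -0.002, 0.115, 0, 0, 0]
  ],
  "squeeze": 12
}}

```text
clock: 8.7
tool_pos: [0.442, 0.3025, 0.1386]
eef_rot: [1.0, -0.001, 0.0, 0.0]
contact_force: [1.4, 0.4, 0.6]
opening: 0.651
finger_force: 0.0
```

>>> {"fn": "steer_hand", "kwargs": {
  "segments": [
    [0.3, 0, 0, 0, 0, 0, 0],
    [0.3, 0, 0, 0, 0, 0, 0],
    [0.3, 0, 0, 0, 0, 0, 0],
    [0.3, 0, 0, 0, 0, 0, 0],
    [0.3, 0, 0, 0, 0, 0, 0],
    [0.3, 0, 0, 0, 0, 0, 0]
  ],
  "squeeze": 12
}}

```text
clock: 9.3
tool_pos: [0.4421, 0.3033, 0.1392]
eef_rot: [1.0, -0.0, 0.001, -0.0]
contact_force: [-0.0, -1.3, 6.6]
opening: 0.44
finger_force: 12.0
```

>>> {"fn": "steer_hand", "kwargs": {
  "segments": [
    [0.3, 0, 0, -0.02, 0, 0, 0],
    [0.3, 0, 0, -0.06, 0, 0, 0],
    [0.3, 0, 0, -0.11, 0, 0, 0],
    [0.3, 0, 0, -0.11, 0, 0, 0],
    [0.3, 0, 0, -0.11, 0, 0, 0]
  ]
}}

```text
clock: 9.8
tool_pos: [0.4419, 0.3033, 0.2493]
eef_rot: [1.0, -0.0, 0.001, -0.001]
contact_force: [0.7, 0.2, -1.2]
opening: 0.441
finger_force: 12.0
```

Run:
```python
from m import *
print(onz('scene',(348.085,205.64),.036),onz('top',(391.5,197.2),.036))
im=snapshot('scene');cv2.imwrite('pics/scene5.png',im[:,:,::-1])
hs={'scene':cv2.cvtColor(im,cv2.COLOR_RGB2HSV)}
c,p,a=blob('scene',(190,280,60,60),(0,140,50),(12,255,255),hs);print(p,a,cv2.boundingRect(c))
c2,p2,a2=blob('scene',(190,335,60,60),(0,0,0),(180,255,60),hs);print(p2,a2,cv2.boundingRect(c2))
f=lambda im,x,y,w,h,k:cv2.resize(im[y:y+h,x:x+w,::-1],(w*k,h*k),interpolation=cv2.INTER_CUBIC)
cv2.imwrite('pics/g.png',f(im,175,270,90,130,4))
```

```text
[ 0.62909747 -0.17167345  0.036     ] [ 0.62846796 -0.16590731  0.036     ]
(216.3290273556231, 315.53115501519756) 658.0 (201, 301, 31, 30)
(230.46274509803922, 377.80915032679735) 127.5 (213, 364, 32, 20)
```

View pics/g.png

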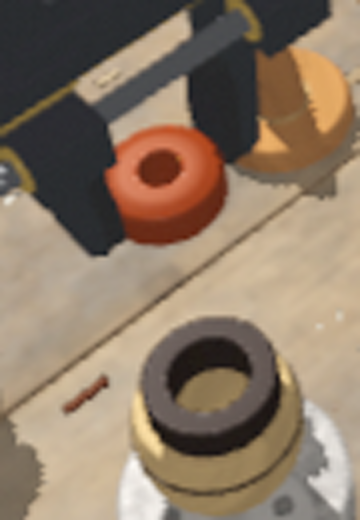

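Run:
```python
from m import *
print(onz('scene',(348,207.8),.036)); print('lid',onz('scene',(215,311.75),.260))
print('collar bore',onz('scene',(175+208/4,270+372/4),.135))
c,p,a=blob('scene',(325,190,45,45),(15,30,170),(30,130,255));print(cv2.boundingRect(c),cv2.fitEllipse(cv2.convexHull(c))[:2])
e=cv2.fitEllipse(cv2.convexHull(c));print(onz('scene',e[0],.036))
```

```text
[ 0.62406233 -0.165867    0.036     ]
lid [0.43895022 0.30298018 0.26      ]
collar bore [0.44079677 0.30277339 0.135     ]
(325, 190, 45, 36) ((355.6295166015625, 208.17100524902344), (37.29135513305664, 72.81462097167969))
[ 0.61082293 -0.17749342  0.036     ]
```

>>> {"fn": "steer_hand", "kwargs": {
  "segments": [
    [0.3, 0.1855, 0.468, 0, 0, 0, 0],
    [0.3, 0.1855, 0.468, 0, 0, 0, 0],
    [0.3, 0.1855, 0.468, 0, 0, 0, 0],
    [0.3, 0.1855, 0.468, 0, 0, 0, 0],
    [0.3, 0.1855, 0.468, 0, 0, 0, 0],
    [0.3, 0.1855, 0.468, 0, 0, 0, 0],
    [0.3, 0.1855, 0.468, 0, 0, 0, 0],
    [0.3, 0.1855, 0.468, 0, 0, 0, 0],
    [0.3, 0.1855, 0.468, 0, 0, 0, 0],
    [0.3, 0.1855, 0.468, 0, 0, 0, 0]
  ]
}}

```text
clock: 10.85
tool_pos: [0.6249, -0.1637, 0.246]
eef_rot: [1.0, 0.0, -0.002, -0.0]
contact_force: [0.8, 0.1, -0.2]
opening: 0.44
finger_force: 12.0
```

>>> {"fn": "steer_hand", "kwargs": {
  "segments": [
    [0.3, 0, 0, 0, 0, 0, 0],
    [0.3, 0, 0, 0.05, 0, 0, 0],
    [0.3, 0, 0, 0.1, 0, 0, 0],
    [0.3, 0, 0, 0.14, 0, 0, 0],
    [0.3, 0, 0, 0.17, 0, 0, 0],
    [0.3, 0, 0, 0.17, 0, 0, 0],
    [0.3, 0, 0, 0.17, 0, 0, 0]
  ]
}}

```text
clock: 11.55
tool_pos: [0.6249, -0.1613, 0.0774]
eef_rot: [1.0, 0.0, -0.001, -0.0]
contact_force: [0.9, 0.7, -0.1]
opening: 0.441
finger_force: 12.0
```

Run:
```python
from m import *
t=[snapshot(n) for n in P]
for n,i in zip(P,t):cv2.imwrite(f'pics/{n}6.png',i[:,:,::-1])
f=lambda im,x,y,w,h,k:cv2.resize(im[y:y+h,x:x+w,::-1],(w*k,h*k),interpolation=cv2.INTER_CUBIC)
cv2.imwrite('pics/i.png',f(t[0],300,150,100,90,5))
print(r.get_state()['tool_pos'])
```

```text
[ 0.6268512  -0.16171939  0.07984475]
```

View pics/i.png

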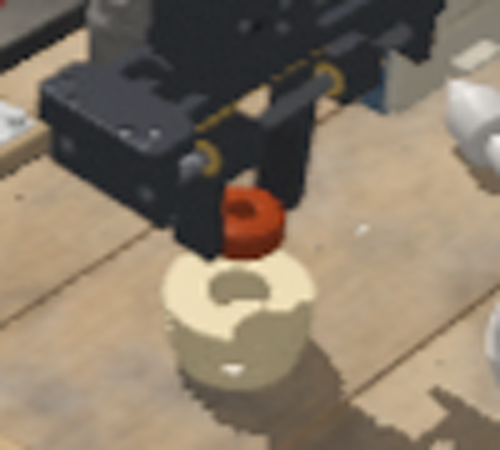

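Run:
```python
from m import *
im={'scene':cv2.cvtColor(cv2.imread('pics/scene6.png'),cv2.COLOR_BGR2HSV)}
c,p,a=blob('scene',(325,180,40,35),(0,140,50),(12,255,255),im);print(cv2.boundingRect(c))
for z in (.087,.0905):print('lid hole',onz('scene',(348,191.6),z))
t=np.linspace(0,6.28,90)
for x,y in((.6241,-.1659),(.6241,-.1639)):
  q=np.vstack([proj('scene',np.c_[x+.02*np.cos(t),y+.02*np.sin(t),t*0+z]) for z in(.0755,.0865)]);print(q.min(0),q.max(0))
c,p,a=blob('scene',(330,190,40,40),(15,30,190),(30,130,255),im);b=cv2.boundingRect(c);print(b)
```

```text
(344, 187, 13, 15)
lid hole [ 0.62316883 -0.16103875  0.087     ]
lid hole [ 0.62035435 -0.15769249  0.0905    ]
[340.00917166 185.08035379] [358.09879201 200.17365255]
[339.4013572  185.46316526] [357.50467314 200.57923853]
(332, 200, 35, 18)
```

>>> {"fn": "steer_hand", "kwargs": {
  "segments": [
    [0.3, 0.0005, 0.0025, 0.01, 0, 0, 0],
    [0.3, 0.0005, 0.0025, 0.022, 0, 0, 0],
    [0.3, 0.0005, 0.0025, 0.03, 0, 0, 0],
    [0.3, 0.0005, 0.0025, 0.036, 0, 0, 0],
    [0.3, 0.0005, 0.0025, 0.039, 0, 0, 0],
    [0.3, 0.0005, 0.0025, 0.039, 0, 0, 0]
  ]
}}

```text
clock: 12.25
tool_pos: [0.6258, -0.1642, 0.0397]
eef_rot: [1.0, 0.0, -0.0, 0.0]
contact_force: [-2.3, 0.9, 5.0]
opening: 0.441
finger_force: 12.0
```

>>> {"fn": "steer_hand", "kwargs": {
  "segments": [
    [0.6, 0, 0, 0, 0, 0, 0],
    [0.6, 0, 0, 0, 0, 0, 0],
    [0.6, 0, 0, 0, 0, 0, 0],
    [0.6, 0, 0, -0.02, 0, 0, 0],
    [0.6, 0, 0, -0.06, 0, 0, 0],
    [0.6, 0, 0, -0.1, 0, 0, 0],
    [0.6, 0, 0, -0.15, 0, 0, 0],
    [0.6, 0, 0, -0.2, 0, 0, 0],
    [0.6, 0, 0, -0.2, 0, 0, 0]
  ]
}}

```text
clock: 13.15
tool_pos: [0.6309, -0.1646, 0.2472]
eef_rot: [1.0, -0.0, 0.007, 0.001]
contact_force: [1.0, -1.2, 0.1]
opening: 0.603
finger_force: 0.0
```

>>> {"fn": "steer_hand", "kwargs": {
  "segments": [
    [0.7, -0.184, -0.465, 0, 0, 0, 0],
    [0.7, -0.184, -0.465, 0, 0, 0, 0],
    [0.7, -0.184, -0.465, 0, 0, 0, 0],
    [0.7, -0.184, -0.465, 0, 0, 0, 0],
    [0.7, -0.184, -0.465, 0, 0, 0, 0],
    [0.7, -0.184, -0.465, 0, 0, 0, 0],
    [0.7, -0.184, -0.465, 0, 0, 0, 0],
    [0.7, -0.184, -0.465, 0, 0, 0, 0],
    [0.7, -0.184, -0.465, 0, 0, 0, 0],
    [0.7, -0.184, -0.465, 0, 0, 0, 0]
  ]
}}

```text
clock: 14.15
tool_pos: [0.4413, 0.3023, 0.2391]
eef_rot: [1.0, -0.0, 0.0, 0.0]
contact_force: [1.5, -0.1, -0.1]
opening: 0.696
finger_force: 0.0
```

Run:
```python
from m import *
t=[snapshot(n) for n in P]
for n,i in zip(P,t):cv2.imwrite(f'pics/{n}7.png',i[:,:,::-1])
f=lambda im,x,y,w,h,k:cv2.resize(im[y:y+h,x:x+w,::-1],(w*k,h*k),interpolation=cv2.INTER_CUBIC)
cv2.imwrite('pics/j.png',np.vstack([np.hstack([f(t[0],310,170,80,60,5),f(t[0],185,320,80,60,5)]),np.hstack([f(t[1],350,165,80,60,5),f(t[1],205,175,80,60,5)])]))
print(r.get_state()['tool_pos'])
```

```text
[0.4377053  0.30992031 0.23955588]
```

View pics/j.png

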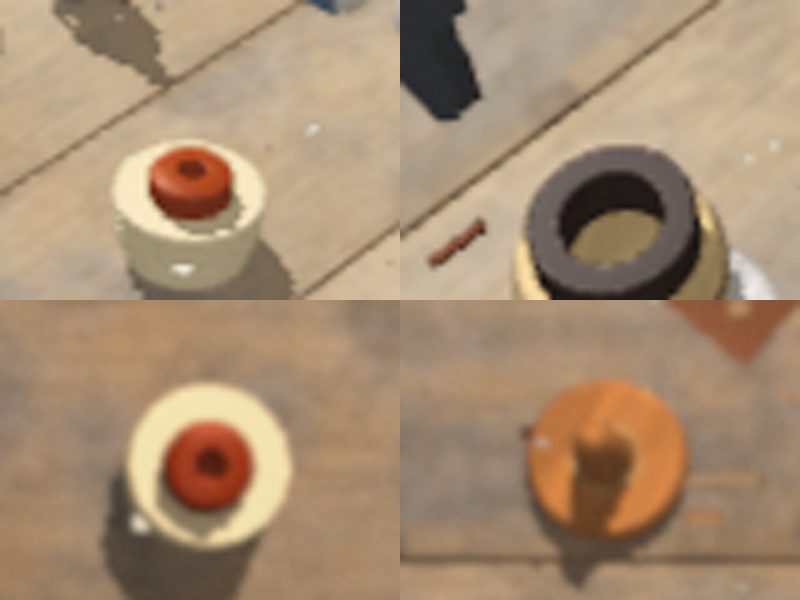

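Run:
```python
from m import *
print(onz('scene',(348.4,203.6),.051),tri((348.4,203.6),(392.2,197.3)))
im={n:cv2.cvtColor(cv2.imread(f'pics/{n}7.png'),cv2.COLOR_BGR2HSV) for n in P}
bx={'scene':(330,185,40,40),'top':(375,180,35,35)}
t=np.linspace(0,6.28,90)
for n in P:
  c,p,a=blob(n,bx[n],(0,140,40),(12,255,255),im);print(n,cv2.boundingRect(c))
  for dz in (0,.004,.008):
    x,y=(.6241,-.1659) if n=='scene' else (.6275,-.166)
    q=np.vstack([proj(n,np.c_[x+k*np.cos(t),y+k*np.sin(t),t*0+z+dz]) for z,k in((.036,.02),(.047,.02),(.051,.016))]);print(dz,q.min(0),q.max(0))
# collar bore in scene
print(onz('scene',(185+212/4,320+220/4),.135))
for i in range(2):print(r.get_state()['tool_pos'],r.get_state()['clock'])
```

```text
[ 0.62210224 -0.16394268  0.051     ] (array([ 0.6251942 , -0.1658959 ,  0.04811542]), np.float64(0.0022419861423281754))
scene (340, 200, 16, 14)
0 [339.34167389 198.32986101] [356.96332472 213.52534135]
0.004 [339.40771929 196.98848033] [357.07565493 212.20466416]
0.008 [339.4741067  195.64016158] [357.1885709  210.87705872]
top (383, 190, 17, 17)
0 [382.39051593 187.58941713] [401.70978142 206.72673003]
0.004 [382.68647527 187.2225143 ] [402.08428492 206.43660924]
0.008 [382.98473818 186.8527318 ] [402.46173213 206.14422686]
[0.41431617 0.30348746 0.135     ]
[0.4377053  0.30992031 0.23955588] 14.25
[0.4377053  0.30992031 0.23955588] 14.25
```

>>> {"fn": "steer_hand", "kwargs": {
  "segments": [
    [0.75, 0, 0, 0, 0, 0, 0],
    [0.75, 0, 0, 0, 0, 0, 0],
    [0.75, 0, 0, 0, 0, 0, 0]
  ]
}}

```text
clock: 14.55
tool_pos: [0.4433, 0.2986, 0.2391]
eef_rot: [1.0, -0.002, 0.0, 0.001]
contact_force: [0.6, -0.3, -0.5]
opening: 0.752
finger_force: 0.0
```

The lid is seated: its lower edge at scene row 214 matches home, and triangulation gives z = 0.048. The collar is next.

>>> {"fn": "steer_hand", "kwargs": {
  "segments": [
    [0.75, -0.0015, -0.003, 0.04, 0, 0, 0],
    [0.75, -0.0015, -0.003, 0.08, 0, 0, 0],
    [0.75, -0.0015, -0.003, 0.1, 0, 0, 0],
    [0.75, -0.0015, -0.003, 0.11, 0, 0, 0],
    [0.75, -0.0015, -0.003, 0.116, 0, 0, 0],
    [0.75, -0.0015, -0.003, 0.116, 0, 0, 0]
  ],
  "squeeze": 12
}}

```text
clock: 15.15
tool_pos: [0.4414, 0.3033, 0.1234]
eef_rot: [1.0, -0.001, 0.0, 0.0]
contact_force: [1.0, -1.1, -0.6]
opening: 0.747
finger_force: 0.0
```

>>> {"fn": "steer_hand", "kwargs": {
  "segments": [
    [0.4, 0, 0, 0, 0, 0, 0],
    [0.4, 0, 0, 0, 0, 0, 0],
    [0.4, 0, 0, 0, 0, 0, 0],
    [0.4, 0, 0, 0, 0, 0, 0],
    [0.4, 0, 0, 0, 0, 0, 0]
  ],
  "squeeze": 12
}}

```text
clock: 15.65
tool_pos: [0.4414, 0.304, 0.1243]
eef_rot: [1.0, -0.0, 0.001, -0.0]
contact_force: [-0.9, -1.0, 6.4]
opening: 0.557
finger_force: 12.0
```

>>> {"fn": "steer_hand", "kwargs": {
  "segments": [
    [0.4, 0, 0, -0.02, 0, 0, 0],
    [0.4, 0, 0, -0.06, 0, 0, 0],
    [0.4, 0, 0, -0.11, 0, 0, 0],
    [0.4, 0, 0, -0.13, 0, 0, 0],
    [0.4, 0, 0, -0.13, 0, 0, 0],
    [0.4, 0, 0, -0.13, 0, 0, 0]
  ]
}}

```text
clock: 16.25
tool_pos: [0.4406, 0.3033, 0.2532]
eef_rot: [1.0, -0.0, -0.0, 0.0]
contact_force: [0.1, 0.9, -0.7]
opening: 0.554
finger_force: 12.0
```

Run:
```python
from m import *
t=snapshot('scene');cv2.imwrite(f'pics/scene8.png',t[:,:,::-1])
hs={'scene':cv2.cvtColor(t,cv2.COLOR_RGB2HSV)}
f=lambda im,x,y,w,h,k:cv2.resize(im[y:y+h,x:x+w,::-1],(w*k,h*k),interpolation=cv2.INTER_CUBIC)
cv2.imwrite('pics/k.png',f(t,175,250,90,140,4))
print(r.get_state()['tool_pos'])
```

```text
[0.44014987 0.30293515 0.25232942]
```

View pics/k.png

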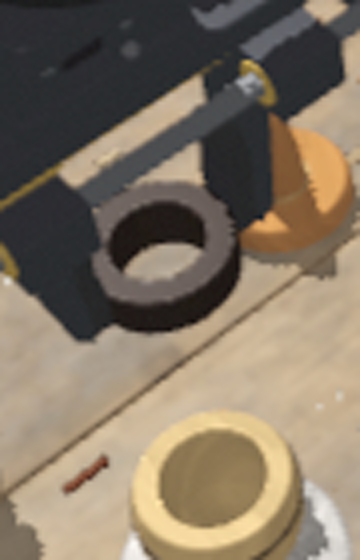

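Run:
```python
from m import *
print('tip',tri((241.5,278),(245.2,202.5)),onz('top',(245.2,202.5),.062),onz('scene',(241.5,278),.062))
t=np.linspace(0,6.28,90)
for x,y in((.6094,.1521),(.606,.152),(.606,.154)):
  for n in P:
    q=np.vstack([proj(n,np.c_[x+.036*np.cos(t),y+.036*np.sin(t),t*0+z]) for z in(0,.014)]);print(n,q.min(0),q.max(0))
c,p,a=blob('scene',(215,265,60,60),(8,120,0),(18,255,255));b=cv2.boundingRect(c);print(b)
c,p,a=blob('top',(225,185,50,45),(8,135,0),(17,255,255));print(cv2.boundingRect(c))
print('bore now',onz('scene',(175+157/4,250+240/4),.2645),'collar ring', onz('scene',(175+167/4,250+245/4),.2645))
```

```text
tip (array([0.61254777, 0.14943852, 0.05594522]), np.float64(0.0022354070458674947)) [0.61072111 0.14785042 0.062     ] [0.60893325 0.15289832 0.062     ]
scene [225.76775954 279.65096321] [263.18481199 312.69602368]
top [229.63425964 190.58473965] [262.99728372 223.68521132]
scene [226.86972297 280.53386941] [264.33021468 313.67750775]
top [229.6487979  192.10179006] [263.02233183 225.20329599]
scene [226.04378085 281.06706476] [263.56133522 314.27321877]
top [228.73590329 192.09643682] [262.12461755 225.19945846]
(226, 277, 37, 36)
(231, 191, 32, 32)
bore now [0.43862166 0.30356202 0.2645    ] collar ring [0.43484008 0.30251171 0.2645    ]
```

>>> {"fn": "steer_hand", "kwargs": {
  "segments": [
    [0.4, 0.1687, 0.15, 0, 0, 0, 0],
    [0.4, 0.1687, 0.15, 0, 0, 0, 0],
    [0.4, 0.1687, 0.15, 0, 0, 0, 0],
    [0.4, 0.1687, 0.15, 0, 0, 0, 0],
    [0.4, 0.1687, 0.15, 0, 0, 0, 0],
    [0.4, 0.1687, 0.15, 0.04, 0, 0, 0],
    [0.4, 0.1687, 0.15, 0.08, 0, 0, 0],
    [0.4, 0.1687, 0.15, 0.12, 0, 0, 0],
    [0.4, 0.1687, 0.15, 0.15, 0, 0, 0],
    [0.4, 0.1687, 0.15, 0.15, 0, 0, 0]
  ]
}}

```text
clock: 17.3
tool_pos: [0.6048, 0.152, 0.0973]
eef_rot: [1.0, 0.0, -0.006, 0.002]
contact_force: [-1.2, 0.0, 0.1]
opening: 0.559
finger_force: 12.0
```

>>> {"fn": "steer_hand", "kwargs": {
  "segments": [
    [0.4, 0, 0, 0, 0, 0, 0],
    [0.4, 0, 0, 0, 0, 0, 0]
  ]
}}

```text
clock: 17.5
tool_pos: [0.6105, 0.1541, 0.1047]
eef_rot: [1.0, -0.0, 0.001, -0.0]
contact_force: [0.4, 0.5, 0.3]
opening: 0.554
finger_force: 12.0
```

Run:
```python
from m import *
t=[snapshot(n) for n in P]
for n,i in zip(P,t):cv2.imwrite(f'pics/{n}9.png',i[:,:,::-1])
f=lambda im,x,y,w,h,k:cv2.resize(im[y:y+h,x:x+w,::-1],(w*k,h*k),interpolation=cv2.INTER_CUBIC)
cv2.imwrite('pics/l.png',f(t[0],195,230,100,100,5))
print(r.get_state()['tool_pos'])
```

```text
[0.6106518  0.15401919 0.1051217 ]
```

View pics/l.png

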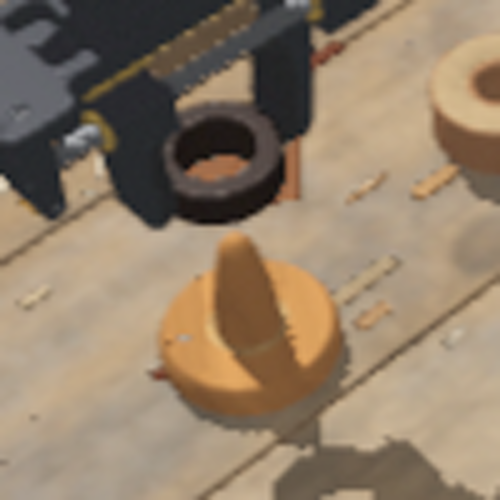

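Run:
```python
from m import *
im={'scene':cv2.cvtColor(cv2.imread('pics/scene9.png'),cv2.COLOR_BGR2HSV)}
for u in((239.6,259.5),(239.8,258.5)):print(onz('scene',u,.1165))
t=np.linspace(0,6.28,90)
for x,y in((.6094,.1521),(.6074,.1521),(.6094,.1541)):
  q=np.vstack([proj('scene',np.c_[x+.025*np.cos(t),y+.025*np.sin(t),t*0+z]) for z in(.1005,.1165)]);print(q.min(0),q.max(0))
```

```text
[0.60507837 0.152917   0.1165    ]
[0.60678624 0.15111377 0.1165    ]
[224.53081833 248.20612466] [253.11183201 274.19815107]
[225.20435229 248.75437174] [253.80463004 274.79207227]
[223.6353841  248.74818595] [252.26778301 274.78790123]
```

The collar's edges (right 251, bottom 274) lie within 2–3 mm of centred over the post. I'll lower it.

>>> {"fn": "steer_hand", "kwargs": {
  "segments": [
    [0.4, 0, 0.001, 0.02, 0, 0, 0],
    [0.4, 0, 0.001, 0.035, 0, 0, 0],
    [0.4, 0, 0.001, 0.045, 0, 0, 0],
    [0.4, 0, 0.001, 0.055, 0, 0, 0],
    [0.4, 0, 0.001, 0.062, 0, 0, 0],
    [0.4, 0, 0.001, 0.062, 0, 0, 0]
  ]
}}

```text
clock: 18.2
tool_pos: [0.6089, 0.1525, 0.0404]
eef_rot: [1.0, -0.0, -0.001, 0.0]
contact_force: [0.4, 0.6, -0.1]
opening: 0.557
finger_force: 12.0
```

>>> {"fn": "steer_hand", "kwargs": {
  "segments": [
    [0.4, 0, 0, 0.006, 0, 0, 0],
    [0.4, 0, 0, 0.012, 0, 0, 0],
    [0.4, 0, 0, 0.017, 0, 0, 0],
    [0.4, 0, 0, 0.017, 0, 0, 0]
  ]
}}

```text
clock: 18.6
tool_pos: [0.6097, 0.1527, 0.0243]
eef_rot: [1.0, -0.0, 0.0, 0.0]
contact_force: [0.5, -0.7, -0.4]
opening: 0.556
finger_force: 12.0
```

>>> {"fn": "steer_hand", "kwargs": {
  "segments": [
    [0.4, 0, 0, 0.002, 0, 0, 0],
    [0.4, 0, 0, 0.002, 0, 0, 0]
  ]
}}

```text
clock: 18.8
tool_pos: [0.6098, 0.1527, 0.0237]
eef_rot: [1.0, 0.0, 0.001, 0.0]
contact_force: [-3.1, -1.2, 10.2]
opening: 0.552
finger_force: 12.0
```

>>> {"fn": "steer_hand", "kwargs": {
  "segments": [
    [0.8, 0, 0, 0, 0, 0, 0],
    [0.8, 0, 0, 0, 0, 0, 0],
    [0.8, 0, 0, 0, 0, 0, 0],
    [0.8, 0, 0, -0.04, 0, 0, 0],
    [0.8, 0, 0, -0.09, 0, 0, 0],
    [0.8, 0, 0, -0.14, 0, 0, 0],
    [0.8, 0, 0, -0.19, 0, 0, 0],
    [1, 0, 0, -0.22, 0, 0, 0],
    [1, 0, 0, -0.22, 0, 0, 0]
  ]
}}

```text
clock: 19.7
tool_pos: [0.6123, 0.1538, 0.2474]
eef_rot: [1.0, -0.0, 0.005, -0.002]
contact_force: [0.3, -1.0, 0.6]
opening: 0.955
finger_force: 0.0
```

>>> {"fn": "steer_hand", "kwargs": {
  "segments": [
    [1, -0.168, -0.148, 0, 0, 0, 0],
    [1, -0.168, -0.148, 0, 0, 0, 0],
    [1, -0.168, -0.148, 0, 0, 0, 0],
    [1, -0.168, -0.148, 0, 0, 0, 0],
    [1, -0.168, -0.148, 0, 0, 0, 0],
    [1, -0.168, -0.148, 0, 0, 0, 0],
    [1, -0.168, -0.148, 0, 0, 0, 0]
  ]
}}

```text
clock: 20.4
tool_pos: [0.4414, 0.3001, 0.2415]
eef_rot: [1.0, 0.0, -0.0, 0.001]
contact_force: [0.3, -0.3, 0.2]
opening: 1.004
finger_force: 0.0
```

>>> {"fn": "steer_hand", "kwargs": {
  "segments": [
    [1, 0, 0, 0, 0, 0, 0]
  ]
}}

```text
clock: 20.5
tool_pos: [0.4427, 0.299, 0.2417]
eef_rot: [1.0, -0.002, -0.0, 0.001]
contact_force: [-0.5, -0.7, 0.0]
opening: 1.0
finger_force: 0.0
```

Run:
```python
from m import *
t=[snapshot(n) for n in P]
for n,i in zip(P,t):cv2.imwrite(f'pics/{n}10.png',i[:,:,::-1])
f=lambda im,x,y,w,h,k:cv2.resize(im[y:y+h,x:x+w,::-1],(w*k,h*k),interpolation=cv2.INTER_CUBIC)
cv2.imwrite('pics/n.png',np.vstack([np.hstack([f(t[0],205,260,80,60,5),f(t[0],185,330,80,60,5)]),np.hstack([f(t[1],205,175,80,60,5),f(t[1],120,250,80,60,5)])]))
```

```text
(no output)
```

View pics/n.png

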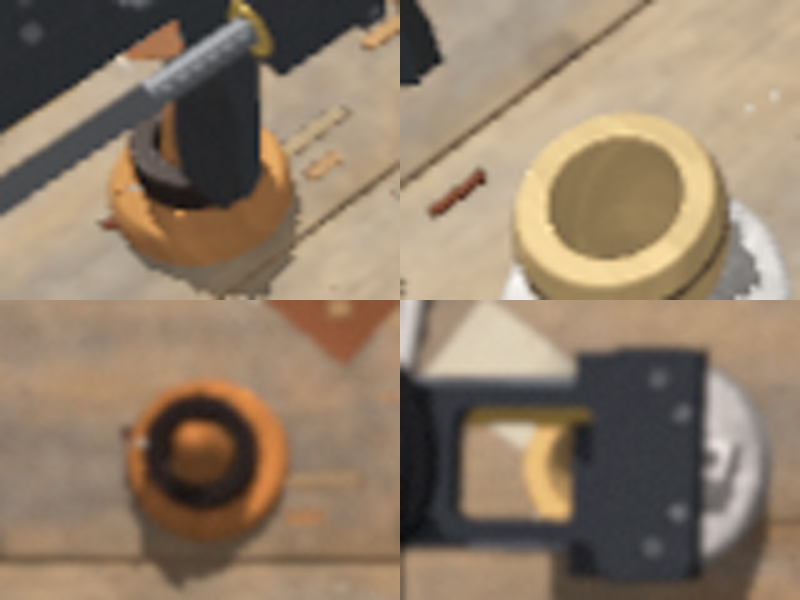

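The collar is on the base, around the post (top view centred; about 10 N of bottom contact was felt). The pot's mouth centre is near scene (229,370), unmoved.

```bash
python3 -c "
from h import *
print(onz('scene',(229,369.5),.119))"
```

```text
[0.43915859 0.30292378 0.119     ]
```

>>> {"fn": "steer_hand", "kwargs": {
  "segments": [
    [1, -0.0015, -0.003, 0.04, 0, 0, 0],
    [1, -0.0015, -0.003, 0.08, 0, 0, 0],
    [1, -0.0015, -0.003, 0.11, 0, 0, 0],
    [1, -0.0015, -0.003, 0.14, 0, 0, 0],
    [1, -0.0015, -0.003, 0.158, 0, 0, 0],
    [1, -0.0015, -0.003, 0.158, 0, 0, 0]
  ],
  "squeeze": 25
}}

```text
clock: 21.2
tool_pos: [0.4395, 0.3017, 0.082]
eef_rot: [1.0, -0.001, -0.002, 0.002]
contact_force: [0.0, 0.5, 1.3]
opening: 1.002
finger_force: 0.0
```

>>> {"fn": "steer_hand", "kwargs": {
  "segments": [
    [0.5, 0, 0, 0, 0, 0, 0],
    [0.5, 0, 0, 0, 0, 0, 0],
    [0.5, 0, 0, 0, 0, 0, 0],
    [0.5, 0, 0, 0, 0, 0, 0],
    [0.5, 0, 0, 0, 0, 0, 0]
  ],
  "squeeze": 25
}}

```text
clock: 21.7
tool_pos: [0.4408, 0.3039, 0.0854]
eef_rot: [1.0, -0.0, 0.001, -0.0]
contact_force: [0.8, -0.7, 6.7]
opening: 0.711
finger_force: 25.3
```

```bash
python3 -c "
from h import *
print(onz('scene',(432,223.5),.028))"
```

```text
[ 0.45982797 -0.26890977  0.028     ]
```

>>> {"fn": "steer_hand", "kwargs": {
  "segments": [
    [0.5, 0, 0, -0.02, 0, 0, 0],
    [0.5, 0, 0, -0.06, 0, 0, 0],
    [0.5, 0, 0, -0.11, 0, 0, 0],
    [0.5, 0, 0, -0.13, 0, 0, 0],
    [0.5, 0, 0, -0.13, 0, 0, 0],
    [0.5, 0, 0, -0.13, 0, 0, 0]
  ]
}}

```text
clock: 22.3
tool_pos: [0.4395, 0.303, 0.2137]
eef_rot: [1.0, -0.0, -0.0, 0.001]
contact_force: [-0.4, -0.5, -2.4]
opening: 0.717
finger_force: 25.3
```

>>> {"fn": "steer_hand", "kwargs": {
  "segments": [
    [0.5, 0.02, 0.3, 0, 0, 0, 0],
    [0.5, 0.02, 0.3, 0, 0, 0, 0],
    [0.5, 0.02, 0.3, 0, 0, 0, 0],
    [0.5, 0.02, 0.3, 0, 0, 0, 0],
    [0.5, 0.02, 0.3, 0, 0, 0, 0],
    [0.5, 0.02, 0.3, 0, 0, 0, 0],
    [0.5, 0.02, 0.3, 0, 0, 0, 0],
    [0.5, 0.02, 0.3, 0, 0, 0, 0]
  ]
}}

```text
clock: 23.1
tool_pos: [0.4586, 0.0018, 0.2126]
eef_rot: [1.0, -0.002, -0.002, 0.0]
contact_force: [-0.6, 1.5, -1.8]
opening: 0.71
finger_force: 25.3
```

>>> {"fn": "steer_hand", "kwargs": {
  "segments": [
    [0.5, 0.005, 0.275, 0, 0, 0, 0],
    [0.5, 0.005, 0.275, 0, 0, 0, 0],
    [0.5, 0.005, 0.275, 0, 0, 0, 0],
    [0.5, 0.005, 0.275, 0, 0, 0, 0],
    [0.5, 0.005, 0.275, 0, 0, 0, 0],
    [0.5, 0.005, 0.275, 0, 0, 0, 0],
    [0.5, 0.005, 0.275, 0.05, 0, 0, 0],
    [0.5, 0.005, 0.275, 0.1, 0, 0, 0],
    [0.5, 0.005, 0.275, 0.13, 0, 0, 0],
    [0.5, 0.005, 0.275, 0.13, 0, 0, 0]
  ]
}}

```text
clock: 24.1
tool_pos: [0.4626, -0.2674, 0.0797]
eef_rot: [1.0, 0.002, -0.004, -0.003]
contact_force: [-0.5, -0.8, -1.8]
opening: 0.712
finger_force: 25.3
```

>>> {"fn": "steer_hand", "kwargs": {
  "segments": [
    [0.5, 0, 0, 0, 0, 0, 0],
    [0.5, 0, 0, 0, 0, 0, 0]
  ]
}}

```text
clock: 24.3
tool_pos: [0.4665, -0.2708, 0.0858]
eef_rot: [1.0, 0.001, 0.001, 0.0]
contact_force: [0.3, -0.2, -1.5]
opening: 0.714
finger_force: 25.3
```

Run:
```python
from m import *
t=[snapshot(n) for n in P]
f=lambda im,x,y,w,h,k:cv2.resize(im[y:y+h,x:x+w,::-1],(w*k,h*k),interpolation=cv2.INTER_CUBIC)
cv2.imwrite('pics/o.png',np.hstack([f(t[0],380,150,100,120,4),f(t[1],390,210,100,120,4)]))
```

```text
(no output)
```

View pics/o.png

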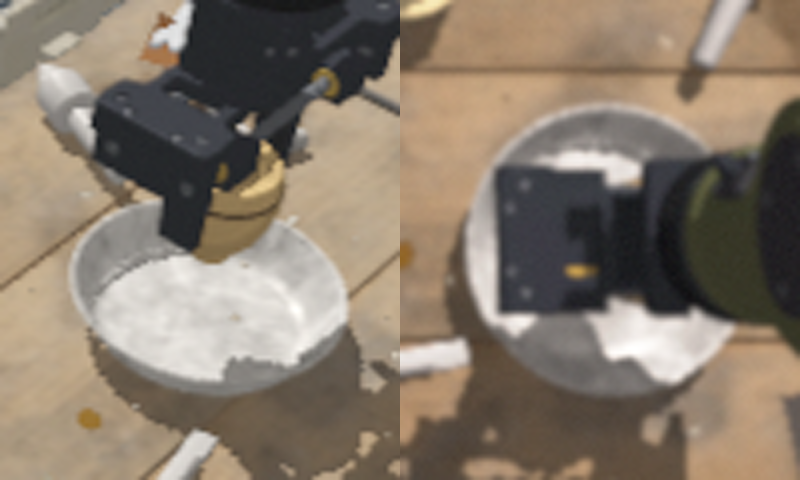

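The pot is held upright over the dish. The dish's rim centre is at scene (432,224), and the TCP is within 4 mm of the dish's middle. I'll lower it.

>>> {"fn": "steer_hand", "kwargs": {
  "segments": [
    [0.5, -0.002, 0, 0.02, 0, 0, 0],
    [0.5, -0.002, 0, 0.035, 0, 0, 0],
    [0.5, -0.002, 0, 0.044, 0, 0, 0],
    [0.5, -0.002, 0, 0.05, 0, 0, 0],
    [0.5, -0.002, 0, 0.053, 0, 0, 0],
    [0.5, -0.002, 0, 0.053, 0, 0, 0]
  ]
}}

```text
clock: 25.0
tool_pos: [0.4632, -0.2714, 0.0316]
eef_rot: [1.0, -0.0, 0.0, 0.0]
contact_force: [0.3, 0.9, -2.9]
opening: 0.709
finger_force: 25.3
```

>>> {"fn": "steer_hand", "kwargs": {
  "segments": [
    [0.5, 0, 0, 0.001, 0, 0, 0],
    [0.5, 0, 0, 0.002, 0, 0, 0],
    [0.5, 0, 0, 0.002, 0, 0, 0]
  ]
}}

```text
clock: 25.3
tool_pos: [0.4635, -0.2716, 0.0311]
eef_rot: [1.0, -0.0, 0.001, 0.001]
contact_force: [-1.8, 0.4, 9.6]
opening: 0.712
finger_force: 25.4
```

Floor contact is felt (9.6 N), so I'll release and retreat.

>>> {"fn": "steer_hand", "kwargs": {
  "segments": [
    [1, 0, 0, 0, 0, 0, 0],
    [1, 0, 0, 0, 0, 0, 0],
    [1, 0, 0, 0, 0, 0, 0],
    [1, 0, 0, 0, 0, 0, 0],
    [1, 0, 0, -0.03, 0, 0, 0],
    [1, 0, 0, -0.07, 0, 0, 0],
    [1, 0, 0, -0.12, 0, 0, 0],
    [1, 0, 0, -0.17, 0, 0, 0],
    [1, 0, 0, -0.22, 0, 0, 0],
    [1, 0, 0, -0.26, 0, 0, 0]
  ]
}}

```text
clock: 26.3
tool_pos: [0.4631, -0.2714, 0.2923]
eef_rot: [1.0, -0.0, 0.001, 0.0]
contact_force: [1.4, -0.6, -0.1]
opening: 1.001
finger_force: 0.0
```

>>> {"fn": "steer_hand", "kwargs": {
  "segments": [
    [1, 0, -0.12, 0, 0, 0, 0],
    [1, 0, -0.12, 0, 0, 0, 0],
    [1, 0, -0.12, 0, 0, 0, 0],
    [1, 0, -0.12, 0, 0, 0, 0],
    [1, 0, -0.12, 0, 0, 0, 0],
    [1, 0, -0.12, 0, 0, 0, 0],
    [1, 0, -0.12, 0, 0, 0, 0]
  ]
}}

```text
clock: 27.0
tool_pos: [0.4627, -0.1529, 0.2891]
eef_rot: [1.0, -0.002, -0.0, 0.0]
contact_force: [-0.8, 0.1, 0.1]
opening: 1.001
finger_force: 0.0
```

Run:
```python
from m import *
t=[snapshot(n) for n in P]
f=lambda im,x,y,w,h,k:cv2.resize(im[y:y+h,x:x+w,::-1],(w*k,h*k),interpolation=cv2.INTER_CUBIC)
cv2.imwrite('pics/p.png',f(t[0],210,160,270,200,3)[:600,:800])
```

```text
(no output)
```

View pics/p.png

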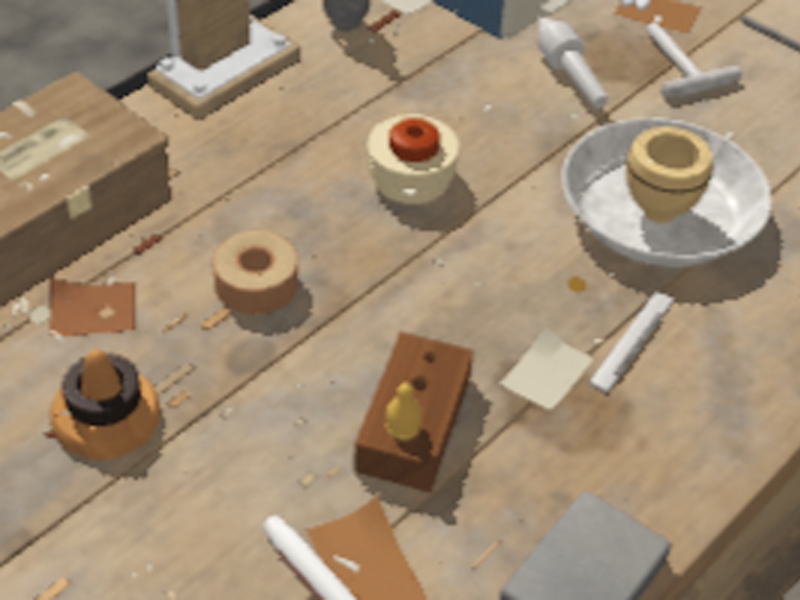

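All four parts stand upright and home, the roll is in place and the gripper is clear.

```bash
python3 -c "
from plant import r, snapshot, camera_params
print(r.finish_job())"
```

```text
the job is handed in; nothing more can be done
None
```

The job is handed in after about 27 s of robot time: finial, lid, collar and pot each stood upright on their holders in the last picture, released, with the abrasive roll in place; the judge's verdict was not shown.

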